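# Swing the pot handle in over the warming plate

## Robot

A 6-joint arm with a two-finger parallel gripper is mounted at the origin on a cart in front of the work surface, level with it; the furniture and walls round the work are solid. World frame = base frame: x ahead of the robot, y to its left, z up, the work surface at z = 0. Lengths are in m, angles in degrees, forces in N, time in s.
With the tool pointing down it reaches from about 0.25 to 0.725 m from the base axis. Payload 9.7 kg.
Tool frame: the origin (TCP) lies between the finger pads; the fingertips stand 11 mm ahead of it and the grasp point (between the pads) lies 8 mm behind it; z points along the fingers, y is the direction in which the jaws open and shut (so a half turn about z gives the same grasp; the last joint's range is limited). The gripper opens to 85 mm and grips with 20 to 120 N. Pads are 22 mm wide; open, the fingers measure 114 mm over their backs; the gripper's body (76 mm by 85 mm) begins 54 mm behind the grasp point. The pads swing forward as they close: fully open they stand 13 mm farther back than shut.
Start: joints at [-70.646, 4.979, 10.078, 95.1, 0, 90], TCP at [0.182, -0.519, 0.242] pointing down, gripper open.
Joint ranges: [-179.16, 179.16], [-48.56, 103.87], [-65.8, 70.77], [-126.05, 130.52], [-82.76, 87.17], [-180, 180]. Speed limits (degrees/s): [127.2, 127.2, 147.25, 180, 180, 180].

## Interface

Orientations are given as [roll, pitch, yaw] about the fixed x, y, z axes, in that order (R = Rz(yaw) Ry(pitch) Rx(roll)).
In Python, from workcell import bot gives the robot as it stands.
- The arm moves only by the tool play_rows, never from a script. Its argument "targets" is a list of rows, each an object of numbers: "fingers": the gripper command: -1 is shut, 1 is fully open, values between are in proportion; "x", "y", "z": the shift along the tool's x, y, z in m; "wx", "wy", "wz": the turn, a rotation vector about the tool's x, y, z in degrees. In form: [{"fingers": .., "x": .., "y": .., "z": .., "wx": .., "wy": .., "wz": ..}, ...]. A call has 1 to 20 rows; each row is the pose to reach, as a shift and turn from the pose commanded when the call began, along the tool's axes at that moment; what a row does not reach only later rows make up. A row lasts 1/12 s, in which the tool goes at most 41.7 mm and 7.16 degrees, less where a joint would pass 70% of its speed; a pose out of reach is approached as far as the arm can. A call with a gripper value outside its range is refused whole. The fingers move at their own pace and stop on an object; "grip_force" is the grip in N (left out, the last holds). Time passes only in rows, so rows that repeat a pose let the fingers close. It gives the time, the measured TCP pose, the force and the opening at its end, in the units of the state.
- bot.get_obs(): the state, without advancing time (a new reading comes with each control period).
- bot.camera(name): name is "side" or "top"; returns (picture, depth): 420x560x3 uint8, blue, green, red; 420x560 float32, m along the optical axis (not along the pixel's ray), 0 where there is no reading.
- bot.get_calibration(name): a dict with "fx", "fy", "cx", "cy" (pixels), "distortion" ([k1, k2, p1, p2, k3] as OpenCV has them; the pictures are not rectified), "camera_from_world" (4x4, takes a point from world to camera coordinates). Camera axes: x right, y down, z forward; pixel columns grow to the right and rows downward; lengths in m; the calibration is good to about 2 mm. A picture is of the moment at which its call begins. get_calibration takes no time and is no camera call.
- bot.job_done(): hands the job in, once; it reports no verdict.
Trained networks look in the newest picture that a camera, given by its name, has taken for a name from the list of things; names that differ only in an ending like _2 or _b are one class to them, and where a whole thing is asked for, a point or a joint stands for the part that bears it (a point fixed in the world has none). Each returns a list of dicts, best first, with "confidence" (0 to 1); they miss things now and then, are a little off and sometimes report something else, mostly with a low value. They report only what shows in the picture. A call takes as long as a camera call. They do not tell look-alikes from the thing itself.
- bot.look_for(query, camera): "extent" ([left, top, right, bottom] in pixels, round what is visible of it).
- bot.outline_of(query, camera): "region" (420x560 bool, what is visible of it) and "extent" ([left, top, right, bottom] in pixels, round what is visible of it).
- bot.place_of(query, camera): "point" ([row, column] in pixels: a listed point, or the origin of a listed thing).
The state is a dict: "time": time; "q": joint angles; "qd": joint speeds; "joint_efforts": joint torques, N m; "ee_pos": TCP position; "tcp_rot": TCP orientation; "wrist_force": force on the tool from outside, world axes, zero at the start; "torque": the same for the moment, N m; "opening": finger opening in m.
Only numpy, scipy, OpenCV 4.12 (cv2) and the standard library are available. Lean on these libraries where they do the work, as an engineer would, in place of code of your own. Each camera call takes 0.05 s, during which the arm holds its last target.

## Task

The blue handle of the tall steel pot on the warming plate sticks out sideways across the next zone. Swing it round until it points straight to the back of the plate, lying above the white line of the pot's own zone; the pot just turns where it stands, without being lifted, tipped or pushed off its zone. Leave the low pan with the black handle as it is, and let go at the end.

Things in the scene. Friction and masses are not known exactly. Their poses are not given: they have to be found in the camera images.
- pot_grip (a point): Middle of the tall pot's blue plastic handle: straight level bar 60 mm long, 16 wide, 14 high, on a thin steel stem. 95 mm from the pot's vertical middle line, 76 mm above its foot (106 mm above the bench), well above low pan and dish. x axis along the handle, away from the pot; z up. The pot (0.56 to 0.91 kg) stands loose on the plate: a sideways push on the handle also shifts it.
- pot_center (a point): Centre of the tall open steel pot (84 mm across, 85 mm high): on its vertical middle line, half-way up, 42.5 mm above its foot. x axis along the blue handle, z up. The pot stands on the plate's left zone, its handle out to the right across the next zone.
- warming_plate: Fixed warming plate, dark top, white rim, 205 mm deep (x), 360 wide (y), 30 high. Origin: centre of its underside; x points to its back, away from the robot and its three black knobs; z up. Three zones at x = -30 mm, y = +115, 0, -115 mm, each with a grey ring and a 12 mm wide white line from the zone straight to the back, along +x.
- low_pan: Bystander: shallow open steel pan (88 mm across, 26 high) with a black handle, 24 mm up, that already points to the back; on the middle or right zone. Origin: centre of its foot, x along its handle. The remaining zone carries a petri dish (68 mm across, 15 high). A reagent shelf (top 265 mm above the bench) stands behind and left of the plate: come in round its front.
Things that resemble listed ones, but are neither listed nor needed, are in the scene too. Leave any pink look-alike of the part that bears pot_grip alone.

How it is judged:
By the outcome, as a careful person would: the job done as asked, in the order asked, and still so for the second after the job is handed in, with the robot touching nothing.
It also fails if it takes over 42 s, if anything falls off the work surface, if the arm or the gripper's body presses on something with over 40 N, if the wrist force passes 120 N, or if a joint passes its speed limit or range.

## Working session

There is one attempt and no reset: what is moved stays moved. The work goes in short steps, Python scripts to look and compute and a tool call to move; the robot and the scene stay as the last step left them, time stands still between calls to the robot, and variables do not carry over. Pictures are saved under pics/ and viewed, and the job is handed in when it is done.

Besides the shell and the picture viewer there is one more tool, called as name(argument=value, ...) on one line, values as JSON. play_rows: Moves the arm, as the interface text tells. Its arguments: {"type":"object","properties":{"targets":{"type":"array","items":{"type":"object","properties":{"fingers":{"type":"number"},"x":{"type":"number"},"y":{"type":"number"},"z":{"type":"number"},"wx":{"type":"number"},"wy":{"type":"number"},"wz":{"type":"number"}}}},"grip_force":{"type":"number"}},"required":["targets"]}

```bash
mkdir -p pics; ls
python3 - <<'E'
from workcell import bot
import cv2,numpy as np
print(bot.get_obs())
for c in("top","side"):
    p,d=bot.camera(c); cv2.imwrite(f"pics/{c}0.png",p); np.save(f"pics/{c}0.npy",d)
    k=bot.get_calibration(c); print(c,k)
    for q in("pot_grip","pot_center","warming_plate","low_pan"):
        print(q,[(r["point"],round(r["confidence"],2)) for r in bot.place_of(q,c)])
E
```

```text
pics
{'time': 0.0, 'q': array([-7.06451018e+01,  5.00900965e+00,  1.00353135e+01,  9.50992547e+01,
        1.96299913e-04,  9.00000354e+01]), 'qd': array([ 0.00172184,  0.06473706, -0.05148069,  0.03169289,  0.03199296,
        0.02793211]), 'joint_efforts': array([ 3.49421942e-03, -5.20383310e+01,  4.64807582e+01,  1.62726478e-02,
        1.02098381e-04,  8.63288449e-06]), 'ee_pos': array([ 0.18221133, -0.5187172 ,  0.24161081]), 'tcp_rot': array([-1.79927049e+02, -1.96254647e-04,  1.93548625e+01]), 'wrist_force': array([-0.28618505,  0.16238953, -0.25430603]), 'torque': array([-0.01583175,  0.00462224,  0.00646971]), 'opening': 0.08540293726140814}
top {'fx': 420.17513332657023, 'fy': 420.17513332657023, 'cx': 281.6279278316069, 'cy': 213.3172118293141, 'distortion': array([-0.02494838,  0.        ,  0.        ,  0.        ,  0.        ]), 'camera_from_world': array([[ 0.0182349 , -0.9997703 ,  0.01126174, -0.32039954],
       [-0.99897787, -0.01868409, -0.04115971,  0.44901206],
       [ 0.04136067, -0.01049968, -0.99908911,  0.908736  ],
       [ 0.        ,  0.        ,  0.     
[... 163 characters left out ...]
warming_plate [([221.2, 337.2], 0.61)]
low_pan [([238.2, 389.7], 0.79)]
side {'fx': 490.5111372692137, 'fy': 490.5111372692137, 'cx': 286.23390449748035, 'cy': 198.17307943956374, 'distortion': array([-0.16714728,  0.        ,  0.        ,  0.        ,  0.        ]), 'camera_from_world': array([[ 0.90721985, -0.42062507, -0.00516649, -0.55037577],
       [-0.1630352 , -0.34026537, -0.92608801,  0.07730194],
       [ 0.38777786,  0.84100775, -0.37727219,  1.05945908],
       [ 0.        ,  0.        ,  0.        ,  1.        ]])}
pot_grip [([194.0, 179.5], 0.87), ([221.8, 303.6], 0.71)]
pot_center [([198.0, 221.7], 0.82)]
warming_plate [([280.4, 302.5], 0.84)]
low_pan [([303.7, 318.4], 0.93)]
```

View pics/top0.png

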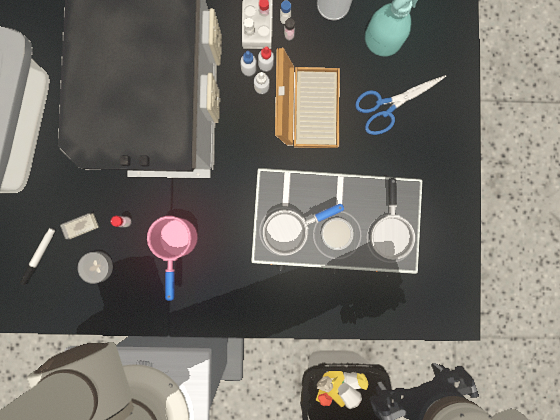

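View pics/side0.png

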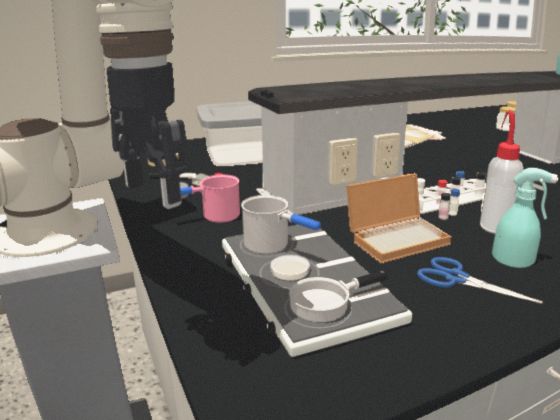

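Top view: the steel pot is at (284,231) with its blue handle at (329,213). The other things it could be taken for are the pink pot's blue handle at (169,286) and the scissors at (370,100) and (380,123). I choose (329,213), the handle on the steel pot standing on the plate. Next I'll crop in close and measure.

```bash
cat > h.py <<'E'
import cv2,numpy as np
from workcell import bot
def K(c):
    k=bot.get_calibration(c); return np.array([[k["fx"],0,k["cx"]],[0,k["fy"],k["cy"]],[0,0,1]]),np.array(k["distortion"]),np.array(k["camera_from_world"])
def atz(c,uv,z):
    M,D,T=K(c); n=cv2.undistortPoints(np.array(uv,float).reshape(-1,1,2),M,D)[:,0]
    R=T[:3,:3];o=-R.T@T[:3,3]; r=np.c_[n,np.ones(len(n))]@R
    return o+r*((z-o[2])/r[:,2])[:,None]
def proj(c,P):
    M,D,T=K(c); return cv2.projectPoints(np.array(P,float).reshape(-1,1,3),cv2.Rodrigues(T[:3,:3])[0],T[:3,3],M,D)[0][:,0]
def blue(p,box):
    h=cv2.cvtColor(p,cv2.COLOR_BGR2HSV); m=cv2.inRange(h,(100,120,60),(125,255,255)); o=np.zeros_like(m)
    l,t,r,b=box;o[t:b,l:r]=m[t:b,l:r]; return o
def cloud(c,d,m):
    M,D,T=K(c); v,u=np.nonzero((m>0)&(d>0)); n=cv2.undistortPoints(np.c_[u,v].astype(float).reshape(-1,1,2),M,D)[:,0]
    z=d[v,u][:,None]; P=np.c_[n*z,z]; return (P-T[:3,3])@T[:3,:3]
E
python3 - <<'E'
from h import *
p=cv2.imread("pics/top0.png");d=np.load("pics/top0.npy")
m=blue(p,(300,190,360,235)); P=cloud("top",d,m); print("blue n",len(P),np.median(P,0))
P=P[P[:,2]>.1]
print("top handle depth z pct",np.percentile(P[:,2],[10,50,90]))
v,u=np.nonzero(m); r=cv2.minAreaRect(np.c_[u,v].astype(np.float32)); print(r)
W=atz("top",cv2.boxPoints(r),.113)[:,:2]; print(W, W.mean(0)); 
for i in range(2): e=W[i+1]-W[i]; print(np.linalg.norm(e),np.degrees(np.arctan2(e[1],e[0])))
s=cv2.imread("pics/side0.png");ds=np.load("pics/side0.npy")
m=blue(s,(285,205,330,235));Q=cloud("side",ds,m);print("side",len(Q),np.median(Q,0))
# pot rim
c=np.zeros(p.shape[:2],np.uint8);c[200:260,255:315]=1
C=cloud("top",d,c);C=C[(C[:,2]>.105)&(C[:,2]<.125)]
print(len(C),C.min(0),C.max(0))
A=np.c_[2*C[:,:2],np.ones(len(C))]; x=np.linalg.lstsq(A,(C[:,:2]**2).sum(1),rcond=None)[0]; print("rim",x[:2],np.sqrt(x[2]+x[:2]@x[:2]))
# plate
g=np.zeros(p.shape[:2],np.uint8);g[165:280,245:425]=1
G=cloud("top",d,g);G=G[(G[:,2]>.022)&(G[:,2]<.038)];r=cv2.minAreaRect(G[:,:2].astype(np.float32));print("plate",r,np.median(G[:,2]),cv2.boxPoints(r))
cv2.imwrite("pics/crop.png",np.vstack([cv2.resize(p[160:280,240:430],None,fx=4,fy=4,interpolation=2)]))
E
```

```text
blue n 203 [ 0.45473888 -0.40319516  0.11421134]
top handle depth z pct [0.1123454  0.11421134 0.11623965]
((329.616455078125, 211.85614013671875), (7.531213283538818, 28.22136116027832), 65.55604553222656)
[[ 0.45000384 -0.37643275]
 [ 0.47375579 -0.42631416]
 [ 0.46046935 -0.43257524]
 [ 0.43675954 -0.38270752]] [ 0.45524713 -0.40450742]
0.05524771176360718 -64.53769194471822
0.014687769681732013 -154.76839079617866
side 254 [ 0.45419491 -0.40756373  0.11066837]
409 [ 0.37184302 -0.37461778  0.10541354] [ 0.45717063 -0.27539637  0.11999751]
rim [ 0.41592653 -0.32111111] 0.04251966228346975
plate ((0.4356365203857422, -0.4320007562637329), (0.3607654571533203, 0.21562908589839935), 87.2761001586914) 0.03187896763450465 [[ 0.31937146 -0.607056  ]
 [ 0.5347569  -0.6173034 ]
 [ 0.5519016  -0.2569455 ]
 [ 0.33651614 -0.24669814]]
```

View pics/crop.png

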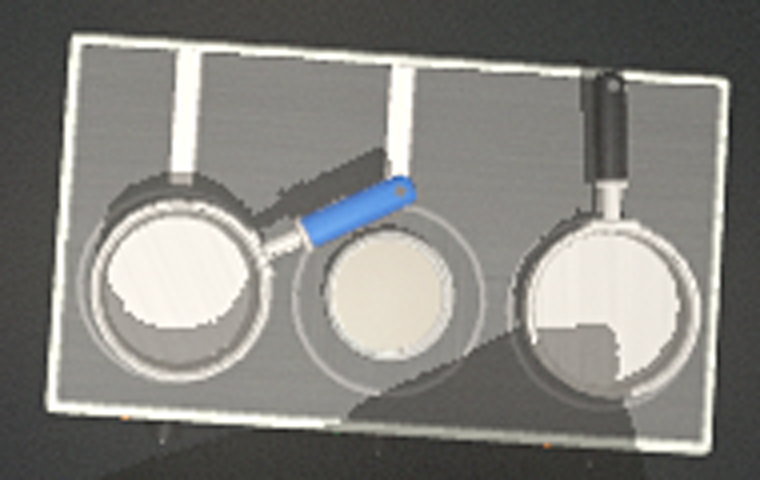

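The crop confirms the blue handle on the steel pot. The middle zone holds the dish and the right zone holds the low pan. Next I'll refine the plate pose and work out the shelf clearance.

Run:
```python
from h import *
p=cv2.imread("pics/top0.png");d=np.load("pics/top0.npy")
c=np.array([(75,37),(730,78),(710,452),(47,410)])/4+[240,160]
W=atz("top",c,.03)[:,:2];print(W,W.mean(0))
for i in range(4): e=W[(i+1)%4]-W[i];print(np.linalg.norm(e).round(4),np.degrees(np.arctan2(e[1],e[0])).round(2))
# white lines
L=np.array([(189,50),(183,175),(402,68),(398,175)])/4+[240,160]
w=atz("top",L,.03)[:,:2];print(w);
for a,b in((0,1),(2,3)): e=w[a]-w[b];print(np.degrees(np.arctan2(e[1],e[0])))
a=np.radians(-2.8);R=np.array([[np.cos(a),-np.sin(a)],[np.sin(a),np.cos(a)]])
for y in(.115,0,-.115): print("zone",W.mean(0)+R@[-.03,y])
m=np.ones(p.shape[:2]);m[:,340:]=0;m[320:]=0
P=cloud("top",d,m);S=P[(P[:,2]>.12)];S=S[S[:,0]>.3]
H,_,_=np.histogram2d(S[:,0],S[:,1],[np.arange(.3,1.01,.05),np.arange(-.5,.6,.05)])
print(H.astype(int)); T=P[(P[:,2]>.24)&(P[:,0]>.45)];print("shelf",T.min(0),T.max(0))
# pan handle pose before
```

```text
[[ 0.54807268 -0.26087958]
 [ 0.53306284 -0.61557488]
 [ 0.33136032 -0.60572589]
 [ 0.34790207 -0.25004807]] [ 0.44009948 -0.43305711]
0.355 -92.42
0.2019 177.2
0.3561 87.34
0.2005 -3.1
[[ 0.54224901 -0.32235428]
 [ 0.47478063 -0.32032446]
 [ 0.53481216 -0.43736494]
 [ 0.47698184 -0.43590719]]
-1.723255104859887
-1.4439663318827247
zone [ 0.41575302 -0.31672891]
zone [ 0.41013529 -0.43159161]
zone [ 0.40451757 -0.54645432]
[[  0   0   0   0   0   0   0   0   0   0   0   0   0   0   0   0   0   0
    0   0   0]
 [  0   0   0   0   0   0   0   0   0   0   0   0   0   0   0   0   0   0
    0   0   0]
 [  0   0   0   0   0   0   0   0   0   0   0   0   0   0   0   0   0   0
    0   0   0]
 [  0   0   0   0   0   0   0   0   0   0   0   0   0   0  15   0   0   0
    0   0   0]
 [  0   0   0   0   0   0 345 828 829 808 536   0   0   0 180   0   0   0
    0   0   0]
 [  0   0   0   0   0   0 589 980 963 976 947   0   0   0 354   0   0   0
    0   0   0]
 [  0   0   0   7   0   0 736 962 966 952 937   2   0  58 448   0   0   0
    0   0   0]
 [  0   0   0  48   0   0 908 950 945 943 933   2   0 303 350   0   0   0
    0   0   0]
 [  0   0   0   7   0   0 574 941 923 938 898   0   0 409 376   0   0   0
    0   0   0]
 [  0   0   0   4   1   0 855 684 669 651 623   3   0 248 341   0   0   0
    0   0   0]
 [  0   0   0   0   0   0 277   0   0   0   0   0   0   0   0   0   0   0
    0   0   0]
 [  0   0   0   0   0   0  12   0   0   0   0   0   0   0   0   0   0   0
    0   0   0]
 [  0   0   0   0   0   0   0   0   0   0   0   0   0   0   0   0   0   0
    0   0   0]
 [  0   0   0   0   0   0   0   0   0   0   0   0   0   0   0   0   0   0
    0   0   0]]
shelf [ 0.5104213  -0.17086224  0.24476237] [0.78860135 0.05051942 0.28471505]
```

play_rows(targets=[{"fingers": 1,"x": 0,"y": 0,"z": 0,"wx": 0,"wy": 0,"wz": -7},{"fingers": 1,"x": 0,"y": 0,"z": 0,"wx": 0,"wy": 0,"wz": -7}])

```text
time: 0.67
ee_pos: [0.1823, -0.5189, 0.2423]
tcp_rot: [-180.0, 0.0, 26.7]
wrist_force: [0.8, 1.1, 0.5]
opening: 0.0852
```

```bash
cat >> h.py <<'E'
def delta(xyz,yaw):
    o=bot.get_obs(); from scipy.spatial.transform import Rotation as Ro
    R=Ro.from_euler("xyz",o["tcp_rot"],degrees=True); Rt=Ro.from_euler("xyz",[180,0,yaw],degrees=True)
    print(o["time"],"q",o["q"].round(1),"pos",o["ee_pos"].round(4),o["tcp_rot"].round(2),"F",o["wrist_force"].round(1),"open",o["opening"])
    print("shift",(R.inv().apply(np.array(xyz)-o["ee_pos"])).round(4),"turn",(R.inv()*Rt).as_rotvec(degrees=True).round(2))
E
python3 -c "
from h import *
delta([.456,-.405,.18],115.4)"
```

```text
0.6667 q [-70.6   5.   10.1  95.1  -0.   82.7] pos [ 0.1823 -0.5189  0.2423] [-180.      0.     26.67] F [0.8 1.1 0.5] open 0.08521066208832129
shift [0.2957 0.0211 0.0623] turn [ -0.     0.   -88.73]
```

play_rows(targets=[{"fingers": 0.2,"x": 0.02,"y": 0.0014,"z": 0.0,"wz": -7},{"fingers": 0.2,"x": 0.042,"y": 0.003,"z": 0.0,"wz": -14},{"fingers": 0.2,"x": 0.064,"y": 0.0045,"z": 0.0,"wz": -21},{"fingers": 0.2,"x": 0.086,"y": 0.006,"z": 0.0,"wz": -28},{"fingers": 0.2,"x": 0.108,"y": 0.0077,"z": 0.005,"wz": -35},{"fingers": 0.2,"x": 0.13,"y": 0.0093,"z": 0.01,"wz": -42},{"fingers": 0.2,"x": 0.155,"y": 0.011,"z": 0.015,"wz": -49},{"fingers": 0.2,"x": 0.18,"y": 0.0128,"z": 0.02,"wz": -56},{"fingers": 0.2,"x": 0.205,"y": 0.0146,"z": 0.03,"wz": -63},{"fingers": 0.2,"x": 0.23,"y": 0.0164,"z": 0.04,"wz": -70},{"fingers": 0.2,"x": 0.255,"y": 0.018,"z": 0.045,"wz": -77},{"fingers": 0.2,"x": 0.275,"y": 0.0196,"z": 0.05,"wz": -84},{"fingers": 0.2,"x": 0.29,"y": 0.0206,"z": 0.055,"wz": -88.7},{"fingers": 0.2,"x": 0.2957,"y": 0.0211,"z": 0.06,"wz": -88.7},{"fingers": 0.2,"x": 0.2957,"y": 0.0211,"z": 0.062,"wz": -88.7},{"fingers": 0.2,"x": 0.2957,"y": 0.0211,"z": 0.062,"wz": -88.7}])

```text
$.targets[0]: bad value
```

Run:
```python
from h import *
delta([.456,-.405,.097],115.4)
for c in("top","side"):
    p,d=bot.camera(c); cv2.imwrite(f"pics/{c}1.png",p);np.save(f"pics/{c}1.npy",d)
a=cv2.imread("pics/top1.png")[150:290,230:430];b=cv2.imread("pics/side1.png")[120:330,180:400]
cv2.imwrite("pics/c1.png",np.hstack([cv2.resize(a,(400,280)),cv2.resize(b,(400,380))[:280*1]]) if 0 else cv2.resize(b,(700,580)))
cv2.imwrite("pics/c1t.png",cv2.resize(a,(700,490)))
```

```text
0.6667 q [-70.6   5.   10.1  95.1  -0.   82.7] pos [ 0.1823 -0.5189  0.2423] [-180.      0.     26.67] F [0.8 1.1 0.5] open 0.08521066208832129
shift [0.2957 0.0211 0.1453] turn [ -0.     0.   -88.73]
```

View pics/c1.png

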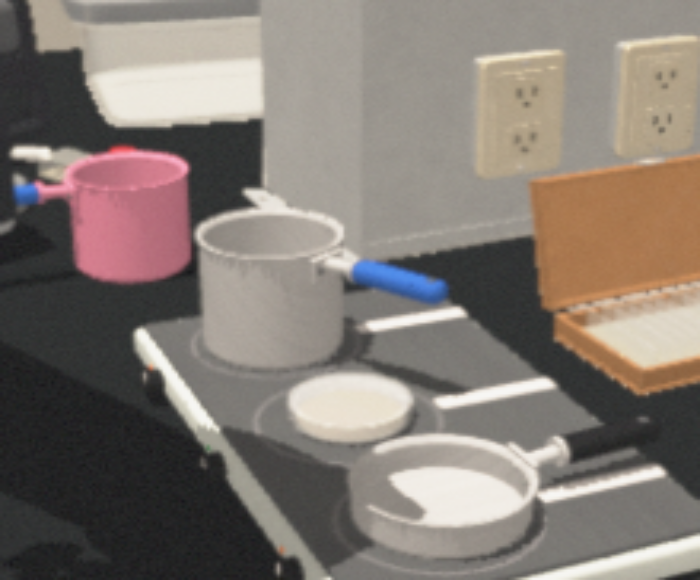

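View pics/c1t.png

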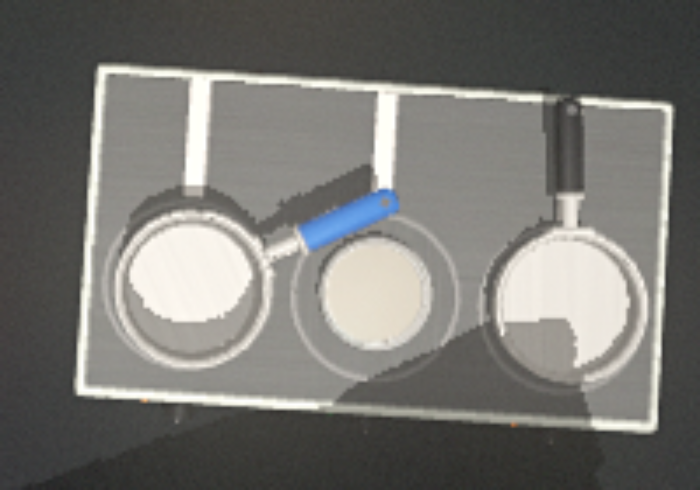

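The call was refused because some fields were missing, so nothing moved. The side crop shows the blue handle at (400,280), level and clear of the dish. I'll resend with every field filled in.

play_rows(targets=[{"fingers": 0.2,"x": 0.02,"y": 0.0014,"z": 0.0,"wx": 0,"wy": 0,"wz": -7},{"fingers": 0.2,"x": 0.042,"y": 0.003,"z": 0.0,"wx": 0,"wy": 0,"wz": -14},{"fingers": 0.2,"x": 0.064,"y": 0.0045,"z": 0.0,"wx": 0,"wy": 0,"wz": -21},{"fingers": 0.2,"x": 0.086,"y": 0.006,"z": 0.0,"wx": 0,"wy": 0,"wz": -28},{"fingers": 0.2,"x": 0.108,"y": 0.0077,"z": 0.005,"wx": 0,"wy": 0,"wz": -35},{"fingers": 0.2,"x": 0.13,"y": 0.0093,"z": 0.01,"wx": 0,"wy": 0,"wz": -42},{"fingers": 0.2,"x": 0.155,"y": 0.011,"z": 0.015,"wx": 0,"wy": 0,"wz": -49},{"fingers": 0.2,"x": 0.18,"y": 0.0128,"z": 0.02,"wx": 0,"wy": 0,"wz": -56},{"fingers": 0.2,"x": 0.205,"y": 0.0146,"z": 0.03,"wx": 0,"wy": 0,"wz": -63},{"fingers": 0.2,"x": 0.23,"y": 0.0164,"z": 0.04,"wx": 0,"wy": 0,"wz": -70},{"fingers": 0.2,"x": 0.255,"y": 0.018,"z": 0.045,"wx": 0,"wy": 0,"wz": -77},{"fingers": 0.2,"x": 0.275,"y": 0.0196,"z": 0.05,"wx": 0,"wy": 0,"wz": -84},{"fingers": 0.2,"x": 0.29,"y": 0.0206,"z": 0.055,"wx": 0,"wy": 0,"wz": -88.7},{"fingers": 0.2,"x": 0.2957,"y": 0.0211,"z": 0.06,"wx": 0,"wy": 0,"wz": -88.7},{"fingers": 0.2,"x": 0.2957,"y": 0.0211,"z": 0.062,"wx": 0,"wy": 0,"wz": -88.7},{"fingers": 0.2,"x": 0.2957,"y": 0.0211,"z": 0.062,"wx": 0,"wy": 0,"wz": -88.7}])

```text
time: 2.1
ee_pos: [0.4561, -0.4065, 0.1796]
tcp_rot: [-180.0, -0.1, 114.8]
wrist_force: [0.2, -0.3, 0.7]
opening: 0.0512
```

Run:
```python
from h import *
delta([.456,-.405,.097],115.4)
for c in("top","side"):
    p,d=bot.camera(c); cv2.imwrite(f"pics/{c}2.png",p);np.save(f"pics/{c}2.npy",d)
a=cv2.imread("pics/top2.png")[150:290,230:430];b=cv2.imread("pics/side2.png")[100:330,180:420]
cv2.imwrite("pics/c2.png",np.hstack([cv2.resize(a,(400,280)),cv2.resize(b,(400,383))[:280]]))
cv2.imwrite("pics/c2.png",np.hstack([np.pad(cv2.resize(a,(400,280)),((0,103),(0,0),(0,0))),cv2.resize(b,(400,383))]))
```

```text
2.1 q [-41.7  12.7  11.8  89.2  -0.   23.5] pos [ 0.4561 -0.4065  0.1796] [-1.7996e+02 -6.0000e-02  1.1482e+02] F [ 0.2 -0.3  0.7] open 0.051157066118293786
shift [0.0013 0.0006 0.0826] turn [-0.04 -0.06 -0.58]
```

View pics/c2.png

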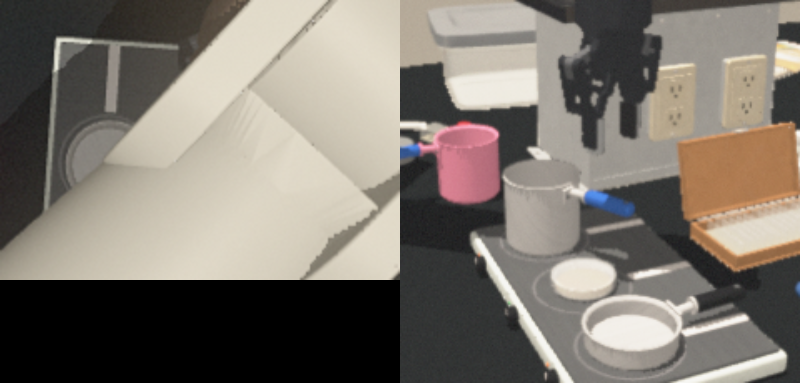

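Side crop: the open jaws are above the handle, which is at about (608,203), and they straddle it. I'll descend.

play_rows(targets=[{"fingers": 0.2,"x": 0,"y": 0,"z": 0.02,"wx": 0,"wy": 0,"wz": 0},{"fingers": 0.2,"x": 0,"y": 0,"z": 0.04,"wx": 0,"wy": 0,"wz": 0},{"fingers": 0.2,"x": 0,"y": 0,"z": 0.055,"wx": 0,"wy": 0,"wz": 0},{"fingers": 0.2,"x": 0,"y": 0,"z": 0.07,"wx": 0,"wy": 0,"wz": 0},{"fingers": 0.2,"x": 0,"y": 0,"z": 0.083,"wx": 0,"wy": 0,"wz": 0},{"fingers": 0.2,"x": 0,"y": 0,"z": 0.083,"wx": 0,"wy": 0,"wz": 0},{"fingers": 0.2,"x": 0,"y": 0,"z": 0.083,"wx": 0,"wy": 0,"wz": 0}])

```text
time: 2.78
ee_pos: [0.456, -0.4067, 0.0973]
tcp_rot: [-180.0, -0.0, 115.0]
wrist_force: [0.7, 0.2, 1.6]
opening: 0.0509
```

Run:
```python
from h import *
delta([.456,-.405,.097],115.4)
p,d=bot.camera("side"); cv2.imwrite("pics/side3.png",p)
cv2.imwrite("pics/c3.png",cv2.resize(p[150:290,220:380],(800,600)[:2] if 0 else (640,560)))
```

```text
2.7833 q [-41.7  12.9   3.   80.1  -0.   23.3] pos [ 0.456  -0.4067  0.0973] [-1.7999e+02 -3.0000e-02  1.1497e+02] F [0.7 0.2 1.6] open 0.05093889244200835
shift [0.0016 0.0007 0.0003] turn [-0.01 -0.03 -0.43]
```

View pics/c3.png

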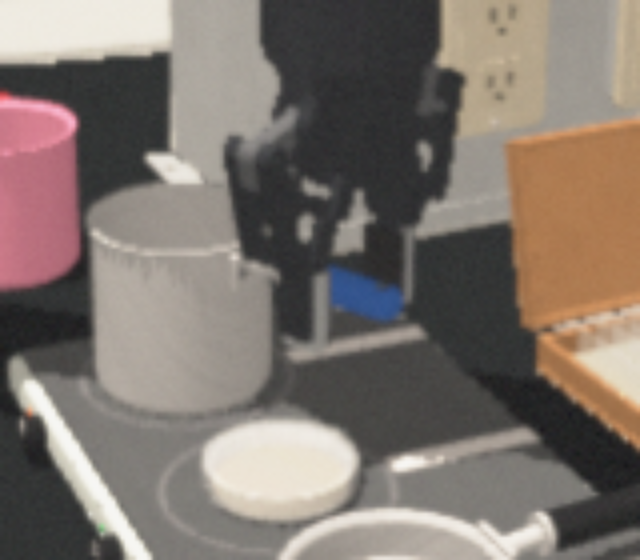

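The handle at (365,293) lies between the pads. I'll close on it with a modest grip.

play_rows(grip_force=35, targets=[{"fingers": 0.0,"x": 0,"y": 0,"z": 0,"wx": 0,"wy": 0,"wz": 0},{"fingers": -0.2,"x": 0,"y": 0,"z": 0,"wx": 0,"wy": 0,"wz": 0},{"fingers": -0.4,"x": 0,"y": 0,"z": 0,"wx": 0,"wy": 0,"wz": 0},{"fingers": -0.5,"x": 0,"y": 0,"z": 0,"wx": 0,"wy": 0,"wz": 0},{"fingers": -0.6,"x": 0,"y": 0,"z": 0,"wx": 0,"wy": 0,"wz": 0},{"fingers": -0.7,"x": 0,"y": 0,"z": 0,"wx": 0,"wy": 0,"wz": 0},{"fingers": -0.8,"x": 0,"y": 0,"z": 0,"wx": 0,"wy": 0,"wz": 0},{"fingers": -1,"x": 0,"y": 0,"z": 0,"wx": 0,"wy": 0,"wz": 0},{"fingers": -1,"x": 0,"y": 0,"z": 0,"wx": 0,"wy": 0,"wz": 0},{"fingers": -1,"x": 0,"y": 0,"z": 0,"wx": 0,"wy": 0,"wz": 0}])

```text
time: 3.67
ee_pos: [0.4566, -0.4068, 0.0976]
tcp_rot: [-180.0, 0.0, 115.0]
wrist_force: [-2.8, -1.2, 4.3]
opening: 0.0153
```

Run:
```python
from h import *
from scipy.spatial.transform import Rotation as Ro
o=bot.get_obs();print(o["ee_pos"],o["tcp_rot"],o["wrist_force"],o["torque"],o["opening"])
p,d=bot.camera("side"); cv2.imwrite("pics/side4.png",p)
cv2.imwrite("pics/c4.png",cv2.resize(p[150:290,220:380],(640,560)))
C=np.array([.4159,-.3211]); e=o["ee_pos"]; v=e[:2]-C; print("r",np.hypot(*v),np.degrees(np.arctan2(v[1],v[0])))
R=Ro.from_euler("xyz",o["tcp_rot"],degrees=True)
for k in list(range(4,64,4))+[62,62.2,62.5]:
    t=C+Ro.from_euler("z",k,degrees=True).as_matrix()[:2,:2]@v
    print(k,R.inv().apply(np.r_[t,e[2]]-e).round(4),t.round(3))
```

```text
[ 0.45658125 -0.40679808  0.09756669] [-1.79991955e+02  3.41540830e-02  1.15047788e+02] [-2.76592891 -1.20197466  4.29319796] [-0.3223225   0.52598267  0.27020319] 0.015278181614009756
r 0.09486371856843233 -64.60610734669537
4 [ 0.0003  0.0066 -0.    ] [ 0.462 -0.404]
8 [ 0.001   0.0132 -0.    ] [ 0.468 -0.4  ]
12 [ 0.0022  0.0197 -0.    ] [ 0.474 -0.396]
16 [ 0.0038  0.0261 -0.    ] [ 0.479 -0.392]
20 [ 0.0059  0.0324 -0.    ] [ 0.483 -0.388]
24 [ 0.0084  0.0385 -0.    ] [ 0.488 -0.383]
28 [ 0.0114  0.0445 -0.    ] [ 0.492 -0.378]
32 [ 0.0147  0.0502 -0.    ] [ 0.496 -0.372]
36 [ 0.0185  0.0556 -0.    ] [ 0.499 -0.367]
40 [ 0.0226  0.0608 -0.    ] [ 0.502 -0.361]
44 [ 0.027   0.0657 -0.    ] [ 0.505 -0.354]
48 [ 0.0318  0.0703 -0.    ] [ 0.507 -0.348]
52 [ 0.0369  0.0745 -0.    ] [ 0.508 -0.342]
56 [ 0.0423  0.0784 -0.    ] [ 0.51  -0.335]
60 [ 0.0479  0.0819 -0.    ] [ 0.51  -0.329]
62 [ 0.0508  0.0835 -0.    ] [ 0.511 -0.325]
62.2 [ 0.0511  0.0836 -0.    ] [ 0.511 -0.325]
62.5 [ 0.0516  0.0838 -0.    ] [ 0.511 -0.325]
```

View pics/c4.png

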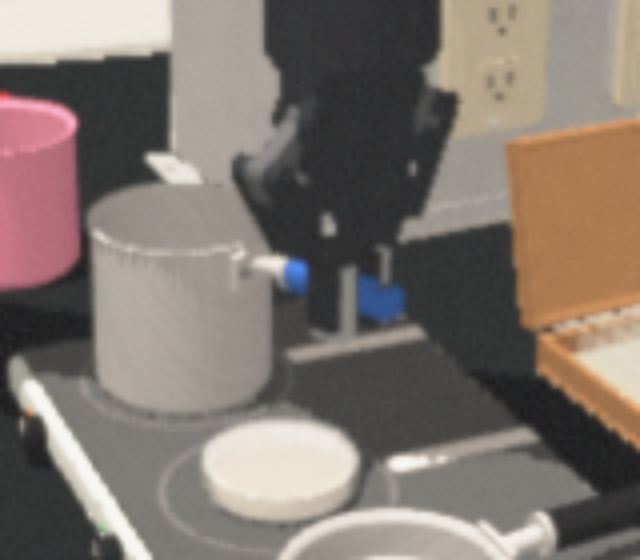

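Gripped: the opening is 15.3 mm and the radius is 94.9 mm, against the 95 mm given. The pot hasn't moved. Now the arc about the pot axis, first 40°.

play_rows(targets=[{"fingers": -1,"x": 0.0001,"y": 0.0033,"z": 0,"wx": 0,"wy": 0,"wz": -2},{"fingers": -1,"x": 0.0003,"y": 0.0066,"z": 0,"wx": 0,"wy": 0,"wz": -4},{"fingers": -1,"x": 0.0006,"y": 0.0099,"z": 0,"wx": 0,"wy": 0,"wz": -6},{"fingers": -1,"x": 0.001,"y": 0.0132,"z": 0,"wx": 0,"wy": 0,"wz": -8},{"fingers": -1,"x": 0.0015,"y": 0.0165,"z": 0,"wx": 0,"wy": 0,"wz": -10},{"fingers": -1,"x": 0.0022,"y": 0.0197,"z": 0,"wx": 0,"wy": 0,"wz": -12},{"fingers": -1,"x": 0.0029,"y": 0.0229,"z": 0,"wx": 0,"wy": 0,"wz": -14},{"fingers": -1,"x": 0.0038,"y": 0.0261,"z": 0,"wx": 0,"wy": 0,"wz": -16},{"fingers": -1,"x": 0.0048,"y": 0.0293,"z": 0,"wx": 0,"wy": 0,"wz": -18},{"fingers": -1,"x": 0.0059,"y": 0.0324,"z": 0,"wx": 0,"wy": 0,"wz": -20},{"fingers": -1,"x": 0.0071,"y": 0.0355,"z": 0,"wx": 0,"wy": 0,"wz": -22},{"fingers": -1,"x": 0.0084,"y": 0.0385,"z": 0,"wx": 0,"wy": 0,"wz": -24},{"fingers": -1,"x": 0.0099,"y": 0.0415,"z": 0,"wx": 0,"wy": 0,"wz": -26},{"fingers": -1,"x": 0.0114,"y": 0.0445,"z": 0,"wx": 0,"wy": 0,"wz": -28},{"fingers": -1,"x": 0.013,"y": 0.0474,"z": 0,"wx": 0,"wy": 0,"wz": -30},{"fingers": -1,"x": 0.0147,"y": 0.0502,"z": 0,"wx": 0,"wy": 0,"wz": -32},{"fingers": -1,"x": 0.0166,"y": 0.0529,"z": 0,"wx": 0,"wy": 0,"wz": -34},{"fingers": -1,"x": 0.0185,"y": 0.0556,"z": 0,"wx": 0,"wy": 0,"wz": -36},{"fingers": -1,"x": 0.0205,"y": 0.0582,"z": 0,"wx": 0,"wy": 0,"wz": -38},{"fingers": -1,"x": 0.0226,"y": 0.0608,"z": 0,"wx": 0,"wy": 0,"wz": -40}])

```text
time: 5.38
ee_pos: [0.5028, -0.3605, 0.0977]
tcp_rot: [-180.0, 0.1, 155.1]
wrist_force: [0.1, -2.8, 2.6]
opening: 0.0155
```

Run:
```python
from h import *
from scipy.spatial.transform import Rotation as Ro
o=bot.get_obs();print(o["ee_pos"],o["tcp_rot"],o["wrist_force"],o["torque"],o["opening"],o["q"].round(1))
for c in("top","side"):
    p,d=bot.camera(c); cv2.imwrite(f"pics/{c}5.png",p);np.save(f"pics/{c}5.npy",d)
a=cv2.imread("pics/top5.png")[150:290,230:430];b=cv2.imread("pics/side5.png")[100:330,180:420]
cv2.imwrite("pics/c5.png",np.hstack([np.pad(cv2.resize(a,(400,280)),((0,103),(0,0),(0,0))),cv2.resize(b,(400,383))]))
d=np.load("pics/top5.npy");c=np.zeros((420,560),np.uint8);c[195:265,245:320]=1
C=cloud("top",d,c);C=C[(C[:,2]>.108)&(C[:,2]<.122)];print(len(C),C.min(0),C.max(0))
# remaining 22 deg in the commanded frame: yaw 155.0, centre
C=np.array([.4159,-.3211]);v0=np.array([.45658,-.4068])-C
rot=lambda k:Ro.from_euler("z",k,degrees=True).as_matrix()[:2,:2]
R=Ro.from_euler("xyz",[180,0,155.05],degrees=True);e=C+rot(40)@v0;print("cmd",e)
for k in (42,44,46,48,50,52,54,56,58,60,61,62,62.2,62.5):
    t=C+rot(k)@v0; print(k,R.inv().apply(np.r_[t-e,0]).round(4)[:2])
```

```text
[ 0.50281361 -0.36054823  0.09769953] [-1.79990071e+02  9.86954387e-02  1.55147032e+02] [ 0.13977283 -2.76124712  2.62421666] [-0.56984466 -0.102892    0.00397867] 0.015509604976718527 [-35.6  13.8   4.1  80.2   0.  -10.8]Traceback (most recent call last):
  File "<stdin>", line 9, in <module>
    return umr_minimum(a, axis, None, out, keepdims, initial, where)
ValueError: zero-size array to reduction operation minimum which has no identity
```

View pics/c5.png

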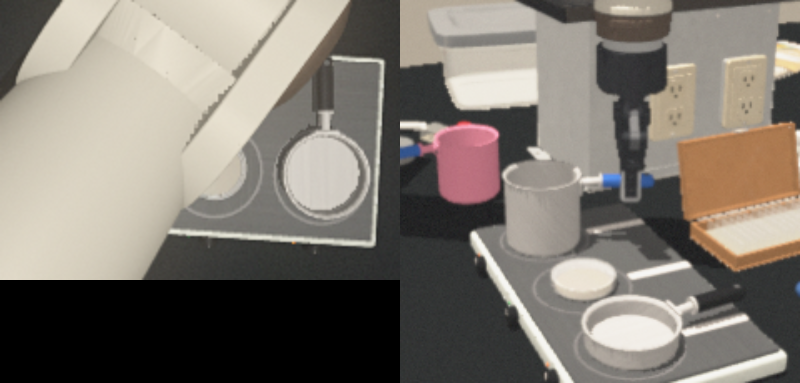

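Side crop: the pot is still at the same pixels, centred at (541,205), and the handle has swung round. Now I'll work out the rest of the arc.

Run:
```python
from h import *
from scipy.spatial.transform import Rotation as Ro
C=np.array([.4159,-.3211]);v0=np.array([.45658,-.4068])-C
rot=lambda k:Ro.from_euler("z",k,degrees=True).as_matrix()[:2,:2]
R=Ro.from_euler("xyz",[180,0,155.05],degrees=True);e=C+rot(40)@v0;print("cmd",e)
for k in (42,44,46,48,50,52,54,56,58,60,61,62,62.2,62.5):
    t=C+rot(k)@v0; print(k,R.inv().apply(np.r_[t-e,0]).round(4)[:2])
# white line of left zone & plate edges, line fit in first picture
p=cv2.imread("pics/top0.png"); g=cv2.cvtColor(p,6)
for lo,hi in((278,294),(334,346)):
    X=[]
    for r in range(175,200):
        w=g[r,lo:hi].astype(float); 
        if w.max()<180: continue
        w=np.clip(w-130,0,None); X.append(((w*np.arange(lo,hi)).sum()/w.sum(),r))
    W=atz("top",X,.03)[:,:2]; vx,vy,x0,y0=cv2.fitLine(W.astype(np.float32),cv2.DIST_HUBER,0,.01,.01).ravel()
    s=np.sign(vx); print(len(X),"line ang",np.degrees(np.arctan2(s*vy,s*vx)),"y at x=.416",y0+vy/vx*(.416-x0),"at .511",y0+vy/vx*(.511-x0))
def edge(rows,cols,axis):
    X=[]
    if axis=="c":
        for r in range(*rows):
            w=np.clip(g[r,cols(r)[0]:cols(r)[1]].astype(float)-150,0,None)
            if w.sum()>0: X.append(((w*np.arange(*cols(r))).sum()/w.sum(),r))
    W=atz("top",X,.03)[:,:2]; vx,vy,*_=cv2.fitLine(W.astype(np.float32),cv2.DIST_HUBER,0,.01,.01).ravel(); s=np.sign(vx);return len(X),np.degrees(np.arctan2(s*vy,s*vx))
f=lambda a,b:(lambda r:(int(a+(b-a)*(r-172)/90)-5,int(a+(b-a)*(r-172)/90)+6))
print("left edge",edge((176,258),f(258.5,252),"c"),"right edge",edge((186,266),f(422.5,416.5),"c"))
```

```text
cmd [ 0.50214959 -0.36060141]
42 [0.0001 0.0033]
44 [0.0003 0.0066]
46 [0.0006 0.0099]
48 [0.001  0.0132]
50 [0.0015 0.0165]
52 [0.0022 0.0197]
54 [0.003  0.0229]
56 [0.0038 0.0261]
58 [0.0048 0.0293]
60 [0.0059 0.0324]
61 [0.0065 0.034 ]
62 [0.0071 0.0355]
62.2 [0.0072 0.0358]
62.5 [0.0074 0.0363]
25 line ang -2.0073898 y at x=.416 -0.3168831 at .511 -0.32021284
25 line ang -2.3120408 y at x=.416 -0.43190187 at .511 -0.43573746
left edge (82, np.float32(-2.6924634)) right edge (80, np.float32(-2.9444818))
```

play_rows(targets=[{"fingers": -1,"x": 0.0001,"y": 0.0033,"z": 0,"wx": 0,"wy": 0,"wz": -2},{"fingers": -1,"x": 0.0003,"y": 0.0066,"z": 0,"wx": 0,"wy": 0,"wz": -4},{"fingers": -1,"x": 0.0006,"y": 0.0099,"z": 0,"wx": 0,"wy": 0,"wz": -6},{"fingers": -1,"x": 0.001,"y": 0.0132,"z": 0,"wx": 0,"wy": 0,"wz": -8},{"fingers": -1,"x": 0.0015,"y": 0.0165,"z": 0,"wx": 0,"wy": 0,"wz": -10},{"fingers": -1,"x": 0.0022,"y": 0.0197,"z": 0,"wx": 0,"wy": 0,"wz": -12},{"fingers": -1,"x": 0.003,"y": 0.0229,"z": 0,"wx": 0,"wy": 0,"wz": -14},{"fingers": -1,"x": 0.0038,"y": 0.0261,"z": 0,"wx": 0,"wy": 0,"wz": -16},{"fingers": -1,"x": 0.0048,"y": 0.0293,"z": 0,"wx": 0,"wy": 0,"wz": -18},{"fingers": -1,"x": 0.0059,"y": 0.0324,"z": 0,"wx": 0,"wy": 0,"wz": -20},{"fingers": -1,"x": 0.0065,"y": 0.034,"z": 0,"wx": 0,"wy": 0,"wz": -21},{"fingers": -1,"x": 0.0071,"y": 0.0356,"z": 0,"wx": 0,"wy": 0,"wz": -22},{"fingers": -1,"x": 0.0071,"y": 0.0356,"z": 0,"wx": 0,"wy": 0,"wz": -22},{"fingers": -1,"x": 0.0071,"y": 0.0356,"z": 0,"wx": 0,"wy": 0,"wz": -22},{"fingers": -1,"x": 0.0071,"y": 0.0356,"z": 0,"wx": 0,"wy": 0,"wz": -22}])

```text
time: 6.73
ee_pos: [0.5112, -0.3251, 0.0977]
tcp_rot: [180.0, 0.1, 177.0]
wrist_force: [3.4, -2.2, 5.3]
opening: 0.0153
```

Run:
```python
from h import *
o=bot.get_obs();print(o["ee_pos"],o["tcp_rot"],o["wrist_force"],o["torque"],o["opening"],o["q"].round(1))
for c in("top","side"):
    p,d=bot.camera(c); cv2.imwrite(f"pics/{c}6.png",p);np.save(f"pics/{c}6.npy",d)
a=cv2.imread("pics/top6.png")[150:290,230:430];b=cv2.imread("pics/side6.png")[100:330,180:420]
cv2.imwrite("pics/c6.png",np.hstack([np.pad(cv2.resize(a,(400,280)),((0,103),(0,0),(0,0))),cv2.resize(b,(400,383))]))
```

```text
[ 0.51120497 -0.32509504  0.0976991 ] [1.79999206e+02 7.38332174e-02 1.77011891e+02] [ 3.43562613 -2.16894122  5.31405656] [-0.30336636 -0.60121944  0.16871029] 0.015306334855793675 [-32.5  12.1   2.1  79.9   0.  -29.5]
```

View pics/c6.png

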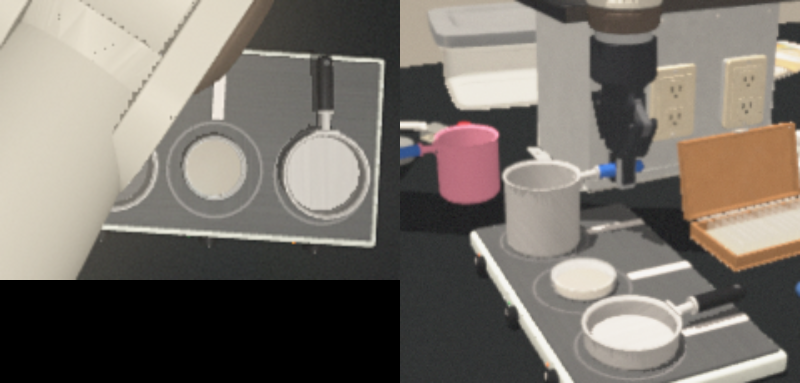

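Side crop: the handle at (620,170) points back and the pot hasn't moved from (541,205). I'll let go and rise straight up.

play_rows(targets=[{"fingers": -0.6,"x": 0,"y": 0,"z": 0,"wx": 0,"wy": 0,"wz": 0},{"fingers": -0.4,"x": 0,"y": 0,"z": 0,"wx": 0,"wy": 0,"wz": 0},{"fingers": -0.2,"x": 0,"y": 0,"z": 0,"wx": 0,"wy": 0,"wz": 0},{"fingers": 0.0,"x": 0,"y": 0,"z": 0,"wx": 0,"wy": 0,"wz": 0},{"fingers": 0.2,"x": 0,"y": 0,"z": 0,"wx": 0,"wy": 0,"wz": 0},{"fingers": 0.2,"x": 0,"y": 0,"z": 0,"wx": 0,"wy": 0,"wz": 0},{"fingers": 0.2,"x": 0,"y": 0,"z": 0,"wx": 0,"wy": 0,"wz": 0},{"fingers": 0.2,"x": 0,"y": 0,"z": -0.015,"wx": 0,"wy": 0,"wz": 0},{"fingers": 0.2,"x": 0,"y": 0,"z": -0.035,"wx": 0,"wy": 0,"wz": 0},{"fingers": 0.2,"x": 0,"y": 0,"z": -0.06,"wx": 0,"wy": 0,"wz": 0},{"fingers": 0.2,"x": 0,"y": 0,"z": -0.085,"wx": 0,"wy": 0,"wz": 0},{"fingers": 0.2,"x": 0,"y": 0,"z": -0.11,"wx": 0,"wy": 0,"wz": 0},{"fingers": 0.2,"x": 0,"y": 0,"z": -0.13,"wx": 0,"wy": 0,"wz": 0},{"fingers": 0.2,"x": 0,"y": 0,"z": -0.14,"wx": 0,"wy": 0,"wz": 0}])

```text
time: 8.0
ee_pos: [0.5111, -0.3253, 0.2403]
tcp_rot: [-179.9, 0.2, 177.1]
wrist_force: [-0.3, -1.0, 0.4]
opening: 0.0512
```

play_rows(targets=[{"fingers": 0.2,"x": 0.01,"y": -0.015,"z": 0,"wx": 0,"wy": 0,"wz": 0},{"fingers": 0.2,"x": 0.03,"y": -0.035,"z": 0,"wx": 0,"wy": 0,"wz": 0},{"fingers": 0.2,"x": 0.05,"y": -0.055,"z": 0,"wx": 0,"wy": 0,"wz": 0},{"fingers": 0.2,"x": 0.07,"y": -0.075,"z": 0,"wx": 0,"wy": 0,"wz": 0},{"fingers": 0.2,"x": 0.09,"y": -0.095,"z": 0,"wx": 0,"wy": 0,"wz": 0},{"fingers": 0.2,"x": 0.11,"y": -0.115,"z": 0,"wx": 0,"wy": 0,"wz": 0},{"fingers": 0.2,"x": 0.135,"y": -0.135,"z": 0,"wx": 0,"wy": 0,"wz": 0},{"fingers": 0.2,"x": 0.16,"y": -0.15,"z": 0,"wx": 0,"wy": 0,"wz": 0},{"fingers": 0.2,"x": 0.185,"y": -0.165,"z": 0,"wx": 0,"wy": 0,"wz": 0},{"fingers": 0.2,"x": 0.21,"y": -0.18,"z": 0,"wx": 0,"wy": 0,"wz": 0},{"fingers": 0.2,"x": 0.235,"y": -0.19,"z": 0,"wx": 0,"wy": 0,"wz": 0},{"fingers": 0.2,"x": 0.26,"y": -0.2,"z": 0,"wx": 0,"wy": 0,"wz": 0},{"fingers": 0.2,"x": 0.285,"y": -0.2,"z": 0,"wx": 0,"wy": 0,"wz": 0},{"fingers": 0.2,"x": 0.305,"y": -0.2,"z": 0,"wx": 0,"wy": 0,"wz": 0},{"fingers": 0.2,"x": 0.32,"y": -0.2,"z": 0,"wx": 0,"wy": 0,"wz": 0},{"fingers": 0.2,"x": 0.33,"y": -0.2,"z": 0,"wx": 0,"wy": 0,"wz": 0},{"fingers": 0.2,"x": 0.33,"y": -0.2,"z": 0,"wx": 0,"wy": 0,"wz": 0},{"fingers": 0.2,"x": 0.33,"y": -0.2,"z": 0,"wx": 0,"wy": 0,"wz": 0}])

```text
time: 9.5
ee_pos: [0.1709, -0.5079, 0.2371]
tcp_rot: [180.0, 0.0, 177.0]
wrist_force: [0.3, -0.7, 0.2]
opening: 0.0512
```

Run:
```python
from h import *
o=bot.get_obs();print(o["time"],o["ee_pos"],o["tcp_rot"],o["wrist_force"],o["opening"],o["q"].round(1))
for c in("top","side"):
    p,d=bot.camera(c); cv2.imwrite(f"pics/{c}7.png",p);np.save(f"pics/{c}7.npy",d)
p=cv2.imread("pics/top7.png");d=np.load("pics/top7.npy")
m=blue(p,(265,160,310,215));v,u=np.nonzero(m);r=cv2.minAreaRect(np.c_[u,v].astype(np.float32));W=atz("top",cv2.boxPoints(r),.113)[:,:2];print("handle",len(u),W.mean(0))
for i in range(2): e=W[i+1]-W[i]; print(np.linalg.norm(e),np.degrees(np.arctan2(e[1],e[0])))
c=np.zeros(p.shape[:2],np.uint8);c[200:260,255:315]=1
C=cloud("top",d,c);C=C[(C[:,2]>.105)&(C[:,2]<.125)];A=np.c_[2*C[:,:2],np.ones(len(C))]; x=np.linalg.lstsq(A,(C[:,:2]**2).sum(1),rcond=None)[0]; print("rim",x[:2],np.sqrt(x[2]+x[:2]@x[:2]))
e=W.mean(0)-x[:2];print("dir",np.hypot(*e),np.degrees(np.arctan2(e[1],e[0])))
a=p[150:290,230:430];b=cv2.imread("pics/side7.png")[100:330,180:420]
cv2.imwrite("pics/c7.png",np.hstack([np.pad(cv2.resize(a,(400,280)),((0,103),(0,0),(0,0))),cv2.resize(b,(400,383))]))
cv2.imwrite("pics/c7t.png",cv2.resize(a,(700,490)))
g0=cv2.imread("pics/side0.png");g7=cv2.imread("pics/side7.png")
```

```text
9.5 [ 0.17089195 -0.50786752  0.23706287] [1.79990992e+02 1.09367157e-02 1.77012004e+02] [ 0.25970993 -0.69470168  0.16635529] 0.051174693942588834 [-71.4   2.9   7.3  94.4   0.  -68.4]
handle 204 [ 0.51011061 -0.32459875]
0.05540627828505984 -2.5403414458281297
0.01451969352598494 -92.45035469612743
rim [ 0.41729993 -0.32025931] 0.042472033476301616
dir 0.09291207841374416 -2.6769644606713565
```

View pics/c7t.png

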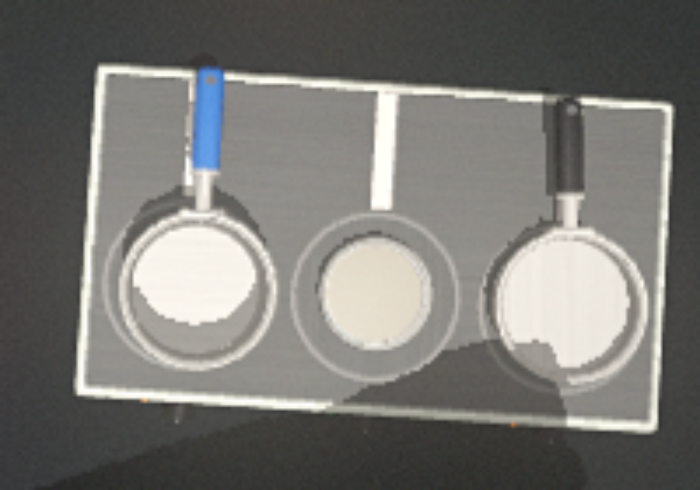

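View pics/c7.png

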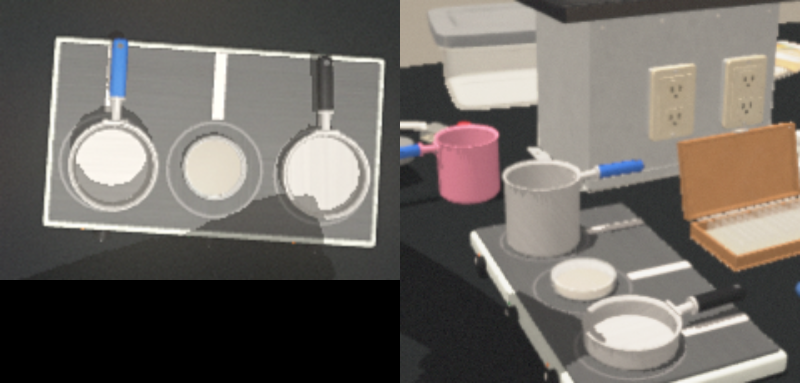

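Run:
```python
from h import *
from scipy.optimize import least_squares
for n in("0","7"):
    d=np.load(f"pics/side{n}.npy");m=np.zeros((420,560),np.uint8);m[195:255,238:295]=1
    P=cloud("side",d,m);P=P[(P[:,2]>.045)&(P[:,2]<.1)&(np.hypot(P[:,0]-.416,P[:,1]+.319)<.055)]
    f=lambda c:np.hypot(P[:,0]-c[0],P[:,1]-c[1])-.042
    r=least_squares(f,[.416,-.319],loss="soft_l1",f_scale=.002);print(n,len(P),r.x,np.std(f(r.x)))
s=cv2.imread("pics/side7.png")
# side view: white line of left zone at z=.03, and plate reference
for c in("side",):
  print("proj handle/line",proj(c,[[.51,-.3246,.106],[.416,-.317,.03],[.548,-.3215,.03],[.474,-.319,.03],[.535,-.4367,.03]]))
  cv2.imwrite("pics/s7z.png",cv2.resize(s[180:270,230:390],None,fx=5,fy=5)[:450])
g=cv2.cvtColor(s,6)
M,D,T=K("side")
for z in(1,):
  pass
```

```text
0 1425 [ 0.41574102 -0.3183582 ] 0.001520686752996154
7 1462 [ 0.41499631 -0.32094432] 0.0014856716492961137
proj handle/line [[311.31006314 201.51638616]
 [265.57140513 244.68196323]
 [326.70070929 232.56648036]
 [293.18402558 239.24352052]
 [351.31125728 259.06117829]]
```

View pics/s7z.png

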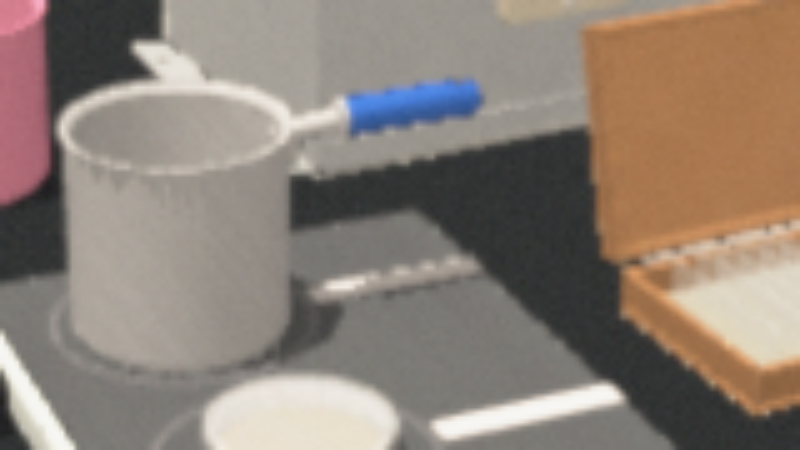

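Everything agrees to within a few mm: the handle points along the plate's line, the pot is upright inside its ring, and the gripper is clear. I'll hand the job in.

```bash
python3 -c "
from workcell import bot
print(bot.job_done())"
```

```text
the job is handed in; nothing more can be done
None
```

I gripped the tall pot's blue handle, swung it about 62° round the pot's own axis, let go, rose straight up and moved clear. I then handed the job in, at about 10 s on the robot's clock.

- **Direction:** the handle now points at −2.5° to −2.7°. The plate's edges and white lines measure between −2.0° and −2.9°, so it points straight to the back.
- **Pot:** it is upright inside its ring. Both cameras put the shift during the turn at about 1.5 to 3 mm, which is near the measuring error.
- **Over the line:** the handle covers the white line, but in the top view its middle lies about 4 mm to the right of the line's middle. The pot stood about that far off at the start by the top camera and about 1.5 mm by the side one. I left it rather than push the pot.
- **Everything else:** the low pan, dish and pink pot look unchanged in the pictures. The gripper is open and touches nothing, and the wrist force readings stayed around 6 N or less.

One move call was refused because it lacked some fields. Nothing moved, and I resent it in full.

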